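# Rolling pin: clear the broken stub, try the new handle, hold it bore-up for oiling

### The arm

A 6-joint arm with a two-finger parallel gripper is mounted at the origin on a cart in front of the work surface, level with it; the furniture and walls round the work are solid. World frame = base frame: x ahead of the robot, y to its left, z up, the work surface at z = 0. Lengths are in m, angles in rad, forces in N, time in s.
With the tool pointing down it reaches from about 0.375 to 0.975 m from the base axis. Payload 3.8 kg.
Tool frame: the origin (TCP) lies midway between the tips of the shut fingers; the grasp point (between the pads) lies 19 mm behind it; x points along the fingers, z is the direction in which the jaws open and shut, and the axes are right-handed (so a half turn about x gives the same grasp; the last joint's range is limited). The gripper opens to 85 mm and grips with 20 to 120 N. Pads are 22 mm wide; open, the fingers measure 114 mm over their backs; the gripper's body (76 mm by 85 mm) begins 54 mm behind the grasp point. The pads swing forward as they close: fully open they stand 13 mm farther back than shut.
Start: joints at [1.3, 0.264, 1.604, -0, 1.274, -0.037], TCP at [0.156, 0.657, 0.231] pointing down, gripper open.
Joint ranges: [-2.63, 2.63], [-0.94, 2.18], [0.31, 2.57], [-1.31, 4.45], [0, 2.66], [-2.55, 2.55]. Speed limits (rad/s): [2.57, 2.57, 3.14, 3.14, 3.14, 3.14].

### API

Orientations are given as a rotation vector (axis times angle).
In Python, from workcell import * gives the robot as it stands. The module is installed in compiled form; this text tells all that it offers.
- The arm moves only by the tool carry_out, never from a script. Its arguments are lists of equal length, an entry for each row: "offset": the shift along the tool's x, y, z in cm, a list of three; "delta_rot": the turn, a rotation vector about the tool's x, y, z in degrees, a list of three. A call has exactly 5 rows; each row shifts and turns the commanded pose from where the row before left it, along the tool's axes as they then stand; what a row does not reach is not made up. A row lasts 1/12 s, in which the tool goes at most 41.7 mm and 7.16 degrees, less where a joint would pass 70% of its speed; a pose out of reach is approached as far as the arm can. A call is refused whole if a number of a shift passes 4.17 or a number of a turn 7.16, either way. A call with a gripper value outside its range is refused whole. "fingers" is the opening, from -1 (shut) to 1 (fully open), set as the call begins (left out, the last holds). The fingers move at their own pace and stop on an object; "newtons" is the grip in N (left out, the last holds). Time passes only in rows, so rows that do not move let the fingers close, or fill a call up. It gives the time, the measured TCP pose, the force and the opening at its end, in the units of the state.
- read_state(): the state, without advancing time (a new reading comes with each control period).
- read_camera(name): name is "scene" or "top" or "wrist"; returns (picture, depth): 384x512x3 uint8, red, green, blue; 384x512 float32, m along the optical axis (not along the pixel's ray), 0 where there is no reading.
- get_calibration(name): a dict with "fx", "fy", "cx", "cy" (pixels), "R" (3x3) and "t" (3): a world point X has camera coordinates R X + t; the wrist camera has in their place "mount" (4x4, takes a point from camera to tool coordinates, whose origin is the TCP and whose axes are the tool frame's). Camera axes: x right, y down, z forward; pixel columns grow to the right and rows downward; lengths in m; the calibration is good to about 2 mm. A picture is of the moment at which its call begins: read the wrist's pose just before it. get_calibration takes no time and is no camera call.
- finish_job(): hands the job in, once; it reports no verdict.
The state is a dict: "time": time; "q": joint angles; "joint_vel": joint speeds; "joint_torque": joint torques, N m; "tool_pos": TCP position; "tcp_rot": TCP orientation; "wrist_force": force on the tool from outside, world axes, zero at the start; "torque": the same for the moment, N m; "width": opening from 0.0 (shut) to 1.0 (fully open).
Only numpy, scipy, OpenCV 4.12 (cv2) and the standard library are available. Lean on these libraries where they do the work, as an engineer would, in place of code of your own. Each camera call takes 0.05 s, during which the arm holds its last target. There are 200 camera calls.

### The job

The rolling pin on its rest has lost a handle: drop the broken stub that lies in front of the bare spindle into the steel scrap bowl, then slip the new loose handle all the way onto the bare spindle to check that it fits (only one of its ends is bored: find by feel or by eye which). Draw it off again, turn it over and finish holding it in the gripper clear of everything, about 20 cm above the table, with the bored end facing straight up so that I can drip oil into the bore; do not let go. Leave the brush, the price card, the tin and the jars where they stand.

Things in the scene. Friction and masses are not known exactly. Their poses are not given: they have to be found in the camera images.
- handle: new wooden handle, an eight-sided bar 100 mm long, 38 mm over its flats, 0.13 kg, lying on a flat. Origin at its middle, 19 mm above the table; own x axis along its length. One end has a round blind bore, 18 mm wide, 40 mm deep, on the axis; the other is solid. Which, +x or -x, is not given: feel it (a solid end stops dead at the spindle's nose, the bored end slides on) or see it
- rolling_pin: small wooden rolling pin, level on a low dark rest (76 mm wide, 42 high), all fixed. Origin on the table under the roller's middle; x axis along the pin towards the bare spindle. Roller 60 mm thick, x -85 to 85 mm, axis 54 mm above the table; an old handle like the new one sits at the -x end (to x -193); at the +x end a steel collar ends at x 93 and the bare spindle at x 127
- spindle_tip (a point): free end of the bare steel spindle, 54 mm above the table; own x axis points straight out along it, away from the roller. Spindle 13 mm thick, 34 mm long from its collar, the last 7 mm narrowing to 7 mm thick; rigid. A handle fully home has its end against the collar and its middle 16 mm out from this point
- stub: broken piece of the old wooden handle, eight-sided, 38 mm over its flats, about 60 mm long, 0.05 kg, lying on a flat in front of the bare spindle. Origin on its axis, 19 mm above the table and 24 mm from its smooth end; own x axis along it towards the splintered end; full thickness from x -24 to 12 mm
- scrap_bowl: loose round steel bowl, 150 mm wide at the rim, 58 mm high, wall 4 mm, flat floor 5 mm up and about 60 mm wide, 0.7 kg, standing on the table. Origin at the centre of its underside, z up
- brush: flour brush with a wooden handle, 38x250x50 mm, lying behind the rolling pin; origin at the middle of its underside, y along its length; stays where it is
- price_card: price card 68 mm wide and 85 mm high in a slotted wooden foot, standing at the front edge of the table; origin under its foot; stays where it is
- food_tin: tin with a printed red wrapper, 57 mm wide and 72 mm high, standing; origin at the centre of its underside; stays where it is
- jam_jar: jar with a green lid, 62 mm wide and 86 mm high, standing; origin at the centre of its underside; stays where it is
- spice_jar: slim jar with a yellow lid, 42 mm wide and 96 mm high, standing left of the rolling pin; origin at the centre of its underside; stays where it is
Not all that is in view belongs to the job. Leave any pink look-alike of the stub alone.

How it is judged:
By the outcome, as a careful person would: the job done as asked, in the order asked, and still so for the second after the job is handed in, while the arm keeps its last pose, push and grip.
It also fails if it takes over 72 s, if anything falls off the work surface, if the arm or the gripper's body presses on something with over 40 N, if the wrist force passes 120 N, or if a joint passes its speed limit or range.

## Working session

There is one attempt and no reset: what is moved stays moved. The work goes in short steps, Python scripts to look and compute and a tool call to move; the robot and the scene stay as the last step left them, time stands still between calls to the robot, and variables do not carry over. Pictures are saved under pics/ and viewed, about 8 in all and at most 12, crops included, and the job is handed in when it is done.

Besides the shell and the picture viewer there is one more tool, called after "Call:" by a JSON object that holds its "name" and its "arguments". carry_out: Moves the arm, as the interface text tells. Its arguments: {"type":"object","properties":{"offset":{"type":"array"},"delta_rot":{"type":"array"},"fingers":{"type":"number"},"newtons":{"type":"number"}},"required":["offset","delta_rot"]}

```bash
mkdir -p pics; cat > h.py <<'E'
from workcell import *
import numpy as np, cv2
from scipy.spatial.transform import Rotation as Ro
np.set_printoptions(precision=4,suppress=True)
def cam(name,save=None):
    s=read_state(); im,d=read_camera(name); c=get_calibration(name)
    if 'mount' in c:
        T=np.eye(4);T[:3,:3]=Ro.from_rotvec(s['tcp_rot']).as_matrix();T[:3,3]=s['tool_pos']
        M=T@np.array(c['mount']);Rw,o=M[:3,:3],M[:3,3]
    else:
        R=np.array(c['R']);Rw=R.T;o=-R.T@np.array(c['t'])
    if save: cv2.imwrite('pics/'+save,im[:,:,::-1])
    return im,d,c,Rw,o
def cloud(d,c,Rw,o):
    v,u=np.indices(d.shape)
    P=np.stack([(u-c['cx'])/c['fx']*d,(v-c['cy'])/c['fy']*d,d],-1)
    return P@Rw.T+o
def ray(u,v,c,Rw,o,z):
    r=Rw@np.array([(u-c['cx'])/c['fx'],(v-c['cy'])/c['fy'],1]);return o+r*(z-o[2])/r[2]
E
python3 - <<'E'
from h import *
s=read_state();print(s)
out=[]
for n in('top','scene'):
    im,d,c,Rw,o=cam(n); print(n,o,Rw[:,2]); out.append(im[:,:,::-1])
    np.savez(n+'.npz',im=im,d=d,Rw=Rw,o=o,K=[c['fx'],c['fy'],c['cx'],c['cy']])
    cv2.imwrite(f'pics/{n}0.png',cv2.resize(im[:,:,::-1],(800,600)))
E
```

```text
{'time': 0.0, 'q': array([ 1.3001,  0.2648,  1.6054, -0.    ,  1.2737, -0.0369]), 'joint_vel': array([-0.0012,  0.0002,  0.0003,  0.0006, -0.001 ,  0.0002]), 'joint_torque': array([  0.0003, -51.5125, -36.7302,   0.0001,   0.0132,  -0.    ]), 'tool_pos': array([0.1562, 0.6559, 0.23  ]), 'tcp_rot': array([-1.0367,  1.3126,  1.0344]), 'wrist_force': array([-0.4477,  0.6586, -0.3687]), 'torque': array([-0.0597, -0.0013, -0.0212]), 'width': 1.001395210676665}
top [ 0.4836 -0.0667  1.0198] [ 0.0317  0.0088 -0.9995]
scene [-0.0793 -0.351   0.8612] [ 0.5909  0.2907 -0.7525]
```

View pics/top0.png

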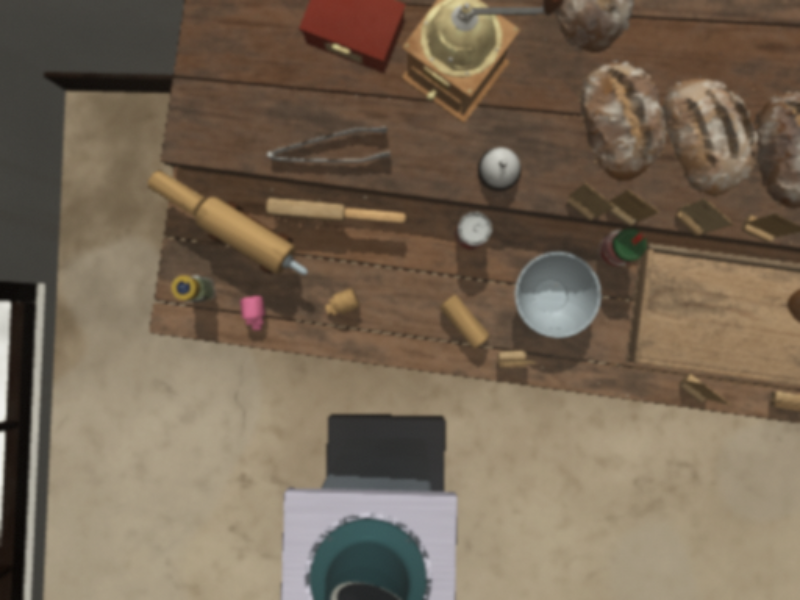

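View pics/scene0.png

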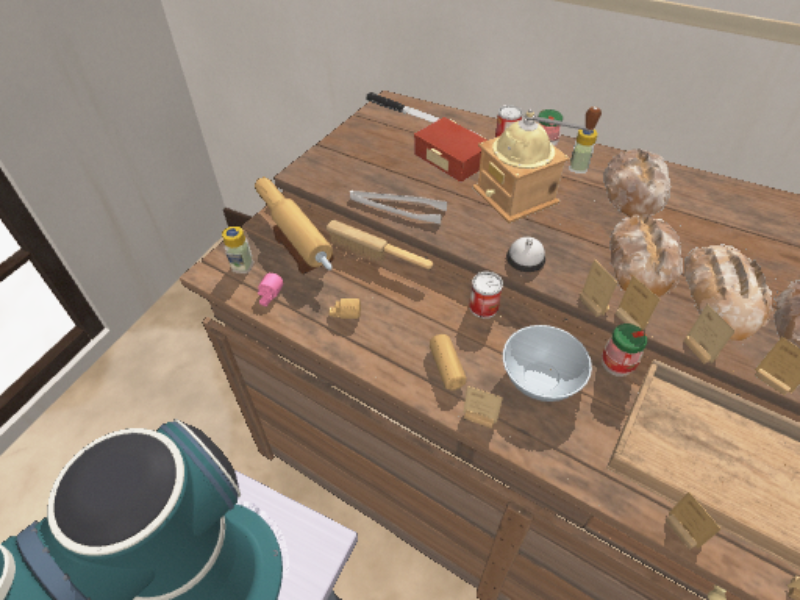

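Top view (800x600): the pin's spindle tip is at (306,273), the stub at (342,302) with its splinters to the left, the handle at (465,321), the bowl at (558,294), the price card at (512,358), and a pink decoy at (253,312). I'll measure these from depth.

```bash
python3 - <<'E'
from h import *
z=np.load('top.npz');im,d=z['im'],z['d'];K=z['K'];c=dict(zip(['fx','fy','cx','cy'],K))
P=cloud(d,c,z['Rw'],z['o'])
f=512/800
print('fx',K[0],'table z',np.median(P[int(330*f)-3:int(330*f)+3,int(390*f)-3:int(390*f)+3,2]))
def blob(x0,x1,y0,y1,zmin,zmax=1):
    m=np.zeros(d.shape,bool);m[int(y0*f):int(y1*f),int(x0*f):int(x1*f)]=1
    m&=(P[...,2]>zmin)&(P[...,2]<zmax)&(d>0)
    return P[m]
for n,b in dict(stub=(318,365,283,325,.012),handle=(435,495,285,352,.02),bowl=(505,610,245,345,.045),card=(490,540,340,375,.01),tin=(450,500,200,260,.05),jar=(600,655,220,270,.06),spice=(165,220,270,305,.07),pink=(235,270,290,335,.012),brush=(262,410,190,228,.01),roller=(190,300,185,275,.065),oldh=(145,200,165,215,.06),spindle=(284,312,250,280,.045)).items():
    Q=blob(*b)
    if len(Q)<5: print(n,len(Q));continue
    q=Q[:,:2].astype(np.float32);r=cv2.minAreaRect(q)
    m=Q.mean(0);e=np.linalg.svd(q-q.mean(0),full_matrices=False)[2][0]
    t=(q-q.mean(0))@e
    print(n,len(Q),'mean',m,'zmax',np.percentile(Q[:,2],95),'rect',np.array(r[0]),np.array(r[1]),'axis',e,np.degrees(np.arctan2(e[1],e[0])),'ends',q.mean(0)+e*t.min(),q.mean(0)+e*t.max())
E
```

```text
fx 351.4976043951996 table z -0.0011836741792807803
stub 235 mean [0.4999 0.056  0.031 ] zmax 0.0395991753377102 rect [0.4982 0.0613] [0.0378 0.0599] axis [-0.4356  0.9001] 115.82432 ends [0.5105 0.0339] [0.4844 0.0879]
handle 481 mean [ 0.4712 -0.1633  0.0342] zmax 0.039652795463856694 rect [ 0.4717 -0.164 ] [0.0998 0.0383] axis [-0.7439 -0.6683] -138.06087 ends [ 0.5083 -0.13  ] [ 0.434  -0.1968]
bowl 548 mean [ 0.5277 -0.3374  0.0539] zmax 0.0596184426978358 rect [ 0.5255 -0.3374] [0.1483 0.1769] axis [-0.8177  0.5757] 144.8533 ends [ 0.6194 -0.402 ] [ 0.4575 -0.2879]
card 162 mean [ 0.4054 -0.2536  0.0244] zmax 0.0794680451323513 rect [ 0.4047 -0.2535] [0.0274 0.0574] axis [ 0.0991 -0.9951] -84.31412 ends [ 0.4025 -0.2248] [ 0.4082 -0.2819]
tin 467 mean [ 0.6432 -0.1756  0.0653] zmax 0.07204963235253137 rect [ 0.6459 -0.1748] [0.0817 0.0854] axis [-0.9587  0.2845] 163.47093 ends [ 0.6943 -0.1907] [ 0.6062 -0.1646]
jar 445 mean [ 0.6123 -0.4348  0.082 ] zmax 0.08811467748620562 rect [ 0.6194 -0.4408] [0.0549 0.0772] axis [-0.9509  0.3096] 161.96332 ends [ 0.6573 -0.4494] [ 0.5841 
[... 339 characters left out ...]
7  0.2146]
brush 955 mean [0.6683 0.0684 0.0465] zmax 0.053523476460530406 rect [0.6745 0.0784] [0.0703 0.2714] axis [ 0.0551 -0.9985] -86.84351 ends [0.6603 0.2136] [ 0.6752 -0.0576]
roller 1361 mean [0.6172 0.2325 0.0777] zmax 0.08470112384832973 rect [0.6226 0.2428] [0.213  0.0564] axis [-0.5092 -0.8607] -120.60925 ends [0.6774 0.3343] [0.5689 0.1509]
oldh 482 mean [0.6858 0.3512 0.0698] zmax 0.07508257794029018 rect [0.6834 0.3468] [0.1135 0.0379] axis [-0.5248 -0.8512] -121.653534 ends [0.7128 0.3951] [0.6533 0.2984]
spindle 126 mean [0.568  0.1437 0.0629] zmax 0.08104140634269194 rect [0.5703 0.137 ] [0.0455 0.0352] axis [-0.7048 -0.7094] -134.81404 ends [0.5834 0.1592] [0.5467 0.1223]
```

```bash
python3 - <<'E'
from h import *
im=np.load('scene.npz')['im'][:,:,::-1]
a=cv2.resize(im[205:260,262:312],(400,440),interpolation=cv2.INTER_CUBIC)
t=np.load('top.npz')['im'][:,:,::-1]
b=cv2.resize(t[182:227,275:320],(400,440),interpolation=cv2.INTER_CUBIC)
cv2.imwrite('pics/c1.png',np.hstack([a,b]))
s=read_state();print(Ro.from_rotvec(s['tcp_rot']).as_matrix());print(get_calibration('wrist'))
E
```

```text
[[-0.0006 -0.9728  0.2317]
 [-0.002   0.2317  0.9728]
 [-1.      0.0001 -0.0021]]
{'fx': 342.6855754058945, 'fy': 342.6855754058945, 'cx': 255.75901322634107, 'cy': 194.08683290633854, 'mount': array([[-0.0007, -0.3077,  0.9515, -0.1429],
       [ 0.    , -0.9515, -0.3077,  0.0796],
       [ 1.    , -0.0002,  0.0006,  0.0004],
       [ 0.    ,  0.    ,  0.    ,  1.    ]])}
```

View pics/c1.png

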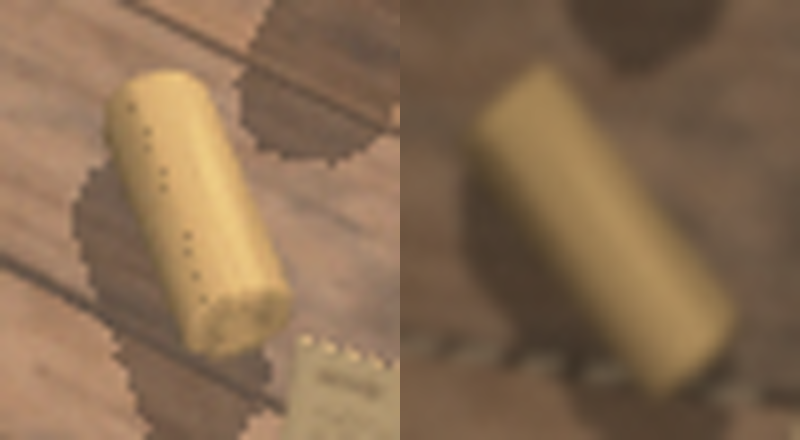

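The near end shows plain end grain, so the far-left end is probably the bored one; I'll check from close up. Moving over the stub first.

Call:
{"name": "carry_out", "arguments": {"offset": [[0.15, -2.4, -2.65], [0.15, -2.4, -2.65], [0.15, -2.4, -2.65], [0.15, -2.4, -2.65], [0.15, -2.4, -2.65]], "delta_rot": [[0, 0, 0], [0, 0, 0], [0, 0, 0], [0, 0, 0], [0, 0, 0]]}}

```text
time: 0.52
tool_pos: [0.2426, 0.4981, 0.223]
tcp_rot: [-1.036, 1.311, 1.035]
wrist_force: [0.9, -0.5, 0.4]
width: 1.001
```

Call:
{"name": "carry_out", "arguments": {"offset": [[0.15, -2.4, -2.65], [0.15, -2.4, -2.65], [0.15, -2.4, -2.65], [0.15, -2.4, -2.65], [0.15, -2.4, -2.65]], "delta_rot": [[0, 0, 0], [0, 0, 0], [0, 0, 0], [0, 0, 0], [0, 0, 0]]}}

```text
time: 0.93
tool_pos: [0.3286, 0.3414, 0.2158]
tcp_rot: [-1.036, 1.311, 1.036]
wrist_force: [0.4, 0.4, -0.3]
width: 0.999
```

Call:
{"name": "carry_out", "arguments": {"offset": [[0.15, -2.4, -2.65], [0.15, -2.4, -2.65], [0.15, -2.4, -2.65], [0.15, -2.4, -2.65], [0.15, -2.4, -2.65]], "delta_rot": [[0, 0, 0], [0, 0, 0], [0, 0, 0], [0, 0, 0], [0, 0, 0]]}}

```text
time: 1.35
tool_pos: [0.4146, 0.1848, 0.2085]
tcp_rot: [-1.035, 1.311, 1.036]
wrist_force: [0.6, 0.5, 0.6]
width: 1.002
```

Call:
{"name": "carry_out", "arguments": {"offset": [[0.15, -2.4, -2.65], [0.15, -2.4, -2.65], [0.15, -2.4, -2.65], [0.15, -2.4, -2.65], [0.15, -2.4, -2.65]], "delta_rot": [[0, 0, 0], [0, 0, 0], [0, 0, 0], [0, 0, 0], [0, 0, 0]]}}

```text
time: 1.77
tool_pos: [0.5007, 0.0281, 0.2009]
tcp_rot: [-1.035, 1.311, 1.035]
wrist_force: [0.9, 1.0, 0.8]
width: 1.005
```

Call:
{"name": "carry_out", "arguments": {"offset": [[0, 0, 0], [0, 0, 0], [0, 0, 0], [0, 0, 0], [0, 0, 0]], "delta_rot": [[5, 0, 0], [5, 0, 0], [5, 0, 0], [5, 0, 0], [5, 0, 0]]}}

```text
time: 2.18
tool_pos: [0.5001, 0.0296, 0.2007]
tcp_rot: [-0.699, 1.456, 0.7]
wrist_force: [-0.4, 0.3, 0.5]
width: 1.003
```

Call:
{"name": "carry_out", "arguments": {"offset": [[0, 0, 0], [0, 0, 0], [0, 0, 0], [0, 0, 0], [0, 0, 0]], "delta_rot": [[6.4, 0, 0], [6.4, 0, 0], [6.4, 0, 0], [6.4, 0, 0], [0, 0, 0]]}}

```text
time: 2.6
tool_pos: [0.5001, 0.0298, 0.2008]
tcp_rot: [-0.354, 1.543, 0.354]
wrist_force: [0.4, -0.5, -0.1]
width: 1.0
```

```bash
cat >> h.py <<'E'
def plan(target_p,target_R,rows=None,lin=4.0,ang=7.0):
    "constant body twist from measured pose: per-row offset cm, rot deg"
    from scipy.linalg import logm
    s=read_state();T=np.eye(4);T[:3,:3]=Ro.from_rotvec(s['tcp_rot']).as_matrix();T[:3,3]=s['tool_pos']
    G=np.eye(4);G[:3,:3]=target_R;G[:3,3]=target_p
    D=np.linalg.inv(T)@G
    w=Ro.from_matrix(D[:3,:3]).as_rotvec()
    print('delta tool-axes cm',D[:3,3]*100,'rot deg',np.degrees(w))
    L=np.real(logm(D));v=L[:3,3]*100;w=np.degrees([L[2,1],L[0,2],L[1,0]])
    n=rows or int(max(np.ceil(np.linalg.norm(v)/lin),np.ceil(np.linalg.norm(w)/ang),1));n=-(-n//5)*5
    # each row: shift then turn
    D1=np.eye(4);D1[:3,:3]=Ro.from_rotvec(np.radians(w/n)).as_matrix()
    from scipy.linalg import expm
    E=expm(L/n)
    print('rows',n,'row offset cm',E[:3,3]*100,'row rot',w/n)
def down(phi,tilt=0):
    "tool down, jaw (tool z) at yaw phi deg; tilt deg about tool z"
    p=np.radians(phi);z=np.array([np.cos(p),np.sin(p),0]);x=np.array([0,0,-1.]);y=np.cross(z,x)
    return np.stack([x,y,z],1)@Ro.from_rotvec([0,0,np.radians(tilt)]).as_matrix()
def st():
    s=read_state();R=Ro.from_rotvec(s['tcp_rot']).as_matrix()
    print('t %.2f'%s['time'],'p',s['tool_pos'],'q',s['q'],'F',s['wrist_force'],'w %.3f'%s['width'],'x',R[:,0],'y',R[:,1],'phi %.1f'%np.degrees(np.arctan2(R[1,2],R[0,2])))
    return s
E
python3 - <<'E'
from h import *
st()
im,d,c,Rw,o=cam('wrist','w1.png')
np.savez('w1.npz',im=im,d=d,Rw=Rw,o=o,K=[c['fx'],c['fy'],c['cx'],c['cy']])
z=np.load('top.npz');c2=dict(zip(['fx','fy','cx','cy'],z['K']));P=cloud(z['d'],c2,z['Rw'],z['o'])
# bowl rim circle
m=(P[...,2]>.05)&(P[...,2]<.066)&(np.hypot(P[...,0]-.527,P[...,1]+.337)<.085)
Q=P[m][:,:2];A=np.c_[2*Q,np.ones(len(Q))];s=np.linalg.lstsq(A,(Q**2).sum(1),rcond=None)[0];print('bowl',s[:2],np.sqrt(s[2]+s[0]**2+s[1]**2))
E
```

```text
t 2.60 p [0.5001 0.0298 0.2008] q [ 0.0099 -0.0453  2.0027 -0.      1.1851 -0.4412] F [ 0.389  -0.5375 -0.1376] w 1.000 x [-0.0009 -0.     -1.    ] y [-0.436   0.9     0.0004] phi 25.8
bowl [ 0.5229 -0.3228] 0.07087901478503963
```

View pics/w1.png

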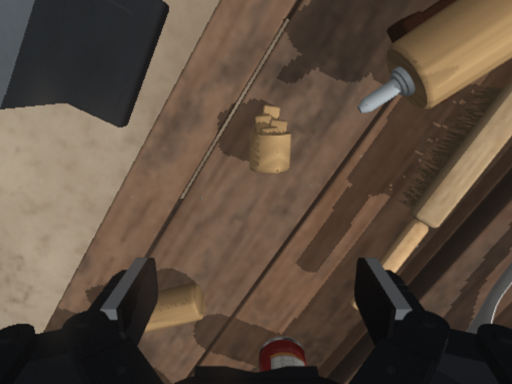

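Wrist view: the stub is at (270,150), splinters up and nearly aligned with tool y. The spindle tip is at (362,107), the collar at (403,80), and the handle's end at (200,300). Measuring stub and spindle now.

```bash
cat > m.py <<'E'
from h import *
z=np.load('w1.npz');im,d=z['im'],z['d'];c=dict(zip(['fx','fy','cx','cy'],z['K']));P=cloud(d,c,z['Rw'],z['o'])
hsv=cv2.cvtColor(im,cv2.COLOR_RGB2HSV)
# stub
m=(P[...,2]>.012)&(P[...,2]<.045)&(d>0);m[:, :230]=0;m[:,310:]=0;m[:95]=0;m[190:]=0
Q=P[m];print('stub n',len(Q),'ztop',np.percentile(Q[:,2],[50,95]))
r=cv2.minAreaRect(Q[:,:2].astype(np.float32));print(r,cv2.boxPoints(r))
T=Q[Q[:,2]>.0365];r2=cv2.minAreaRect(T[:,:2].astype(np.float32));print('topflat',r2)
# spindle
m=(P[...,2]>.045)&(P[...,2]<.075)&(d>0)&(hsv[...,1]<70);m[:,:350]=0;m[:,420:]=0;m[:60]=0;m[125:]=0
Q=P[m];q=Q[:,:2];e=np.linalg.svd(q-q.mean(0),full_matrices=False)[2][0];t=(q-q.mean(0))@e
print('spindle n',len(Q),'z',np.percentile(Q[:,2],[5,50,95]),'c',q.mean(0),'ang',np.degrees(np.arctan2(e[1],e[0])),'ends',q.mean(0)+e*t.min(),q.mean(0)+e*t.max())
for b in np.arange(np.floor(t.min()*200)/200,t.max(),.005):
    k=(t>=b)&(t<b+.005)
    if k.sum()>2:
        n=np.array([-e[1],e[0]]);w=(q[k]-q.mean(0))@n;print('%.3f n%d zmax %.4f w %.4f..%.4f'%(b,k.sum(),Q[k,2].max(),w.min(),w.max()))
# roller axis from top ridge
m=(P[...,2]>.06)&(P[...,2]<.1)&(d>0)&(hsv[...,1]>70);m[150:]=0;Q=P[m]
print('roller ztop',Q[:,2].max(), len(Q))
E
python3 m.py
```

```text
stub n 2285 ztop [0.0329 0.039 ]
((0.49807631969451904, 0.06239420920610428), (0.0378929004073143, 0.060531143099069595), 25.272836685180664) [[0.468  0.0817]
 [0.4939 0.0269]
 [0.5281 0.0431]
 [0.5023 0.0979]]
topflat ((0.5032054781913757, 0.05194614455103874), (0.021370122209191322, 0.03506512567400932), 25.84537696838379)
spindle n 1159 z [0.0548 0.0601 0.0662] c [0.562  0.1426] ang -118.10501031697311 ends [0.5701 0.1579] [0.5499 0.12  ]
-0.020 n93 zmax 0.0684 w -0.0107..0.0152
-0.015 n262 zmax 0.0677 w -0.0106..0.0137
-0.010 n182 zmax 0.0654 w -0.0082..0.0107
-0.005 n107 zmax 0.0623 w -0.0050..0.0072
0.000 n105 zmax 0.0620 w -0.0055..0.0071
0.005 n100 zmax 0.0622 w -0.0053..0.0076
0.010 n103 zmax 0.0619 w -0.0055..0.0066
0.015 n105 zmax 0.0621 w -0.0058..0.0070
0.020 n87 zmax 0.0610 w -0.0045..0.0067
0.025 n15 zmax 0.0590 w -0.0029..0.0035
roller ztop 0.08674867432110411 8311
```

Call:
{"name": "carry_out", "arguments": {"offset": [[2.4, 0.43, 0.25], [2.4, 0.43, 0.25], [2.4, 0.43, 0.25], [2.4, 0.43, 0.25], [2.4, 0.43, 0.25]], "delta_rot": [[0, 0, 0], [0, 0, 0], [0, 0, 0], [0, 0, 0], [0, 0, 0]], "fingers": 0.5}}

```text
time: 3.07
tool_pos: [0.5022, 0.0549, 0.0802]
tcp_rot: [-0.359, 1.541, 0.359]
wrist_force: [-0.1, -0.6, 0.1]
width: 0.749
```

Call:
{"name": "carry_out", "arguments": {"offset": [[2.0, 0, 0], [2.0, 0, 0], [1.5, 0, 0], [1.5, 0, 0], [0.4, 0, 0]], "delta_rot": [[0, 0, 0], [0, 0, 0], [0, 0, 0], [0, 0, 0], [0, 0, 0]]}}

```text
time: 3.48
tool_pos: [0.4999, 0.0545, 0.0046]
tcp_rot: [-0.358, 1.546, 0.359]
wrist_force: [0.1, 0.4, -0.3]
width: 0.752
```

Call:
{"name": "carry_out", "arguments": {"offset": [[0, 0, 0], [0, 0, 0], [0, 0, 0], [0, 0, 0], [0, 0, 0]], "delta_rot": [[0, 0, 0], [0, 0, 0], [0, 0, 0], [0, 0, 0], [0, 0, 0]], "fingers": -1, "newtons": 30}}

```text
time: 3.9
tool_pos: [0.5032, 0.0547, 0.0083]
tcp_rot: [-0.356, 1.539, 0.356]
wrist_force: [-0.0, 0.1, -0.2]
width: 0.435
```

Call:
{"name": "carry_out", "arguments": {"offset": [[0, 0, 0], [0, 0, 0], [0, 0, 0], [0, 0, 0], [0, 0, 0]], "delta_rot": [[0, 0, 0], [0, 0, 0], [0, 0, 0], [0, 0, 0], [0, 0, 0]]}}

```text
time: 4.32
tool_pos: [0.5028, 0.0546, 0.0079]
tcp_rot: [-0.356, 1.541, 0.356]
wrist_force: [-0.5, 0.4, 4.2]
width: 0.443
```

Call:
{"name": "carry_out", "arguments": {"offset": [[-2, 0, 0], [-3.5, 0, 0], [-3.5, 0, 0], [-3.5, 0, 0], [-3.5, 0, 0]], "delta_rot": [[0, 0, 0], [0, 0, 0], [0, 0, 0], [0, 0, 0], [0, 0, 0]]}}

```text
time: 4.73
tool_pos: [0.5016, 0.0546, 0.1682]
tcp_rot: [-0.356, 1.543, 0.356]
wrist_force: [1.3, -0.5, -0.6]
width: 0.439
```

Call:
{"name": "carry_out", "arguments": {"offset": [[0, -3.57, -1.48], [0, -3.57, -1.48], [0, -3.57, -1.48], [0, -3.57, -1.48], [0, -3.57, -1.48]], "delta_rot": [[0, 0, 0], [0, 0, 0], [0, 0, 0], [0, 0, 0], [0, 0, 0]]}}

```text
time: 5.15
tool_pos: [0.5136, -0.1397, 0.167]
tcp_rot: [-0.356, 1.541, 0.356]
wrist_force: [0.7, 1.1, -0.8]
width: 0.439
```

Call:
{"name": "carry_out", "arguments": {"offset": [[0, -3.57, -1.48], [0, -3.57, -1.48], [0, -3.57, -1.48], [0, -3.57, -1.48], [0, -3.57, -1.48]], "delta_rot": [[0, 0, 0], [0, 0, 0], [0, 0, 0], [0, 0, 0], [0, 0, 0]]}}

```text
time: 5.57
tool_pos: [0.5252, -0.3328, 0.1665]
tcp_rot: [-0.355, 1.542, 0.356]
wrist_force: [-0.0, -0.1, -0.3]
width: 0.434
```

```bash
python3 - <<'E'
from h import *
st()
im,d,c,Rw,o=cam('wrist','w2.png');P=cloud(d,c,Rw,o)
np.savez('w2.npz',im=im,d=d,Rw=Rw,o=o,K=[c['fx'],c['fy'],c['cx'],c['cy']])
m=(P[...,2]>.052)&(P[...,2]<.064)&(np.hypot(P[...,0]-.525,P[...,1]+.33)<.09);m[:,:]&=(cv2.cvtColor(im,cv2.COLOR_RGB2HSV)[...,1]<80)
Q=P[m][:,:2];A=np.c_[2*Q,np.ones(len(Q))];s=np.linalg.lstsq(A,(Q**2).sum(1),rcond=None)[0];print(len(Q),'bowl',s[:2],np.sqrt(s[2]+s[0]**2+s[1]**2))
E
```

```text
t 5.57 p [ 0.5252 -0.3328  0.1665] q [-0.605   0.2124  1.7899  0.0001  1.1402 -1.0586] F [-0.027  -0.1161 -0.3363] w 0.434 x [-0.0007  0.0006 -1.    ] y [-0.4382  0.8989  0.0009] phi 26.0
4366 bowl [ 0.5226 -0.3219] 0.07100109307612147
```

View pics/w2.png

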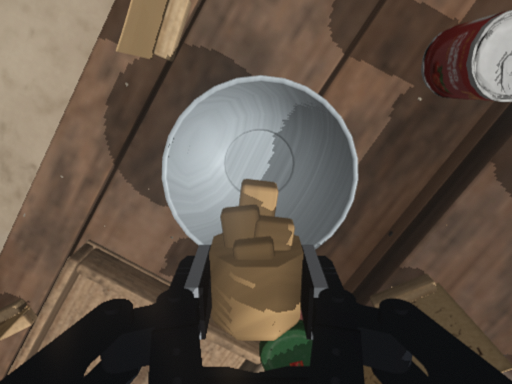

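Wrist view: the stub is over the bowl, whose rim is centred near (260,165). The fit agrees with the bowl's position from the top camera to about 1 mm. Lowering and releasing.

Call:
{"name": "carry_out", "arguments": {"offset": [[2.3, 0.1, 0], [2.3, 0.1, 0], [2.3, 0.1, 0], [2.3, 0.1, 0], [2.1, 0.1, 0]], "delta_rot": [[0, 0, 0], [0, 0, 0], [0, 0, 0], [0, 0, 0], [0, 0, 0]]}}

```text
time: 6.03
tool_pos: [0.5228, -0.326, 0.0522]
tcp_rot: [-0.355, 1.543, 0.357]
wrist_force: [-0.2, -0.0, -0.0]
width: 0.441
```

Call:
{"name": "carry_out", "arguments": {"offset": [[0, 0, 0], [0, 0, 0], [0, 0, 0], [0, 0, 0], [0, 0, 0]], "delta_rot": [[0, 0, 0], [0, 0, 0], [0, 0, 0], [0, 0, 0], [0, 0, 0]], "fingers": 0.4}}

```text
time: 6.45
tool_pos: [0.5251, -0.3275, 0.0564]
tcp_rot: [-0.358, 1.539, 0.354]
wrist_force: [-0.1, -0.2, -0.6]
width: 0.698
```

Call:
{"name": "carry_out", "arguments": {"offset": [[0, 0, 0], [-3, 0, 0], [-4, 0, 0], [-4, 0, 0], [-4, 0, 0]], "delta_rot": [[0, 0, 0], [0, 0, 0], [0, 0, 0], [0, 0, 0], [0, 0, 0]]}}

```text
time: 6.87
tool_pos: [0.5234, -0.3264, 0.2064]
tcp_rot: [-0.356, 1.541, 0.356]
wrist_force: [0.6, -0.7, -0.3]
width: 0.696
```

```bash
python3 - <<'E'
from h import *
s=st()
print('view pose'); plan([0.46,-0.19,0.21],down(-48))
E
```

```text
t 6.87 p [ 0.5234 -0.3264  0.2064] q [-0.598   0.1715  1.7619  0.      1.2079 -1.0519] F [ 0.5987 -0.6778 -0.2784] w 0.696 x [ 0.0002 -0.0002 -1.    ] y [-0.4384  0.8988 -0.0002] phi 26.0
view pose
delta tool-axes cm [-0.3611 15.0432  0.2832] rot deg [74.0026  0.0153  0.0065]
rows 15 row offset cm [-0.024   0.8977 -0.5932] row rot [4.9335 0.001  0.0004]
```

Call:
{"name": "carry_out", "arguments": {"offset": [[0, 0.9, -0.59], [0, 0.9, -0.59], [0, 0.9, -0.59], [0, 0.9, -0.59], [0, 0.9, -0.59]], "delta_rot": [[4.93, 0, 0], [4.93, 0, 0], [4.93, 0, 0], [4.93, 0, 0], [4.93, 0, 0]]}}

```text
time: 7.28
tool_pos: [0.4829, -0.2918, 0.2054]
tcp_rot: [-0.016, 1.569, 0.014]
wrist_force: [-0.3, -0.0, -0.3]
width: 0.701
```

Call:
{"name": "carry_out", "arguments": {"offset": [[0, 0.9, -0.59], [0, 0.9, -0.59], [0, 0.9, -0.59], [0, 0.9, -0.59], [0, 0.9, -0.59]], "delta_rot": [[4.93, 0, 0], [4.93, 0, 0], [4.93, 0, 0], [4.93, 0, 0], [4.93, 0, 0]]}}

```text
time: 7.7
tool_pos: [0.4606, -0.2431, 0.2052]
tcp_rot: [0.322, 1.545, -0.323]
wrist_force: [0.2, -0.8, 0.5]
width: 0.701
```

Call:
{"name": "carry_out", "arguments": {"offset": [[0, 0.9, -0.59], [0, 0.9, -0.59], [0, 0.9, -0.59], [0, 0.9, -0.59], [0, 0.9, -0.59]], "delta_rot": [[4.93, 0, 0], [4.93, 0, 0], [4.93, 0, 0], [4.93, 0, 0], [4.93, 0, 0]]}}

```text
time: 8.12
tool_pos: [0.4607, -0.1895, 0.2052]
tcp_rot: [0.657, 1.467, -0.657]
wrist_force: [0.4, 0.2, 0.1]
width: 0.701
```

```bash
python3 - <<'E'
from h import *
s=st()
plan([0.4712,-0.1633,0.13],down(-48,-30))
E
```

```text
t 8.12 p [ 0.4607 -0.1895  0.2052] q [-0.4402 -0.0563  2.0047 -0.      1.1916  0.4011] F [0.3616 0.2432 0.0906] w 0.701 x [ 0.0014 -0.0007 -1.    ] y [0.7455 0.6665 0.0006] phi -48.2
delta tool-axes cm [ 7.5241  2.5242 -1.267 ] rot deg [ -0.2199   0.0294 -30.0338]
rows 5 row offset cm [ 1.382   0.8163 -0.2522] row rot [-0.044   0.0059 -6.0068]
```

Call:
{"name": "carry_out", "arguments": {"offset": [[1.38, 0.82, -0.25], [1.38, 0.82, -0.25], [1.38, 0.82, -0.25], [1.38, 0.82, -0.25], [1.38, 0.82, -0.25]], "delta_rot": [[0, 0, -6], [0, 0, -6], [0, 0, -6], [0, 0, -6], [0, 0, -6]]}}

```text
time: 8.53
tool_pos: [0.4732, -0.1632, 0.1306]
tcp_rot: [0.258, 1.649, -1.055]
wrist_force: [1.1, -0.3, -0.5]
width: 0.696
```

```bash
python3 - <<'E'
from h import *
s=st()
im,d,c,Rw,o=cam('wrist','w3.png');P=cloud(d,c,Rw,o)
np.savez('w3.npz',im=im,d=d,Rw=Rw,o=o,K=[c['fx'],c['fy'],c['cx'],c['cy']])
m=(P[...,2]>.012)&(P[...,2]<.045)&(np.hypot(P[...,0]-.4712,P[...,1]+.1633)<.06)&(d>0)
Q=P[m];print(len(Q),np.percentile(Q[:,2],95),cv2.minAreaRect(Q[:,:2].astype(np.float32)))
T=Q[(Q[:,2]>.0365)];print('flat',cv2.minAreaRect(T[:,:2].astype(np.float32)))
E
```

```text
t 8.53 p [ 0.4732 -0.1632  0.1306] q [-0.1164  0.2613  1.897  -0.3988  1.362   0.88  ] F [ 1.1007 -0.2552 -0.4978] w 0.696 x [-0.3691 -0.3393 -0.8652] y [ 0.6435  0.5784 -0.5013] phi -47.9
8131 0.03892746386285113 ((0.4720649719238281, -0.1623108685016632), (0.09964103996753693, 0.038080424070358276), 41.770206451416016)
flat ((0.4714570641517639, -0.1625487357378006), (0.09815151989459991, 0.0211945753544569), 41.77112579345703)
```

View pics/w3.png

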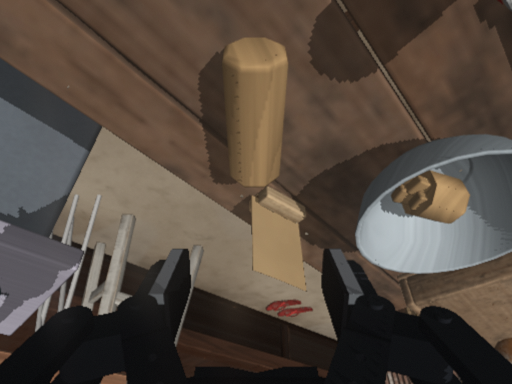

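The stub lies in the bowl at (435,195). The handle's +y end is at (255,45), so I'll enlarge it.

```bash
python3 - <<'E'
from h import *
im=np.load('w3.npz')['im'][:,:,::-1]
a=cv2.resize(im[28:88,215:297],(656,480),interpolation=cv2.INTER_CUBIC)
a=np.clip((a.astype(float)-60)*1.6,0,255).astype(np.uint8)
cv2.imwrite('pics/c2.png',a)
E
```

```text
(no output)
```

View pics/c2.png

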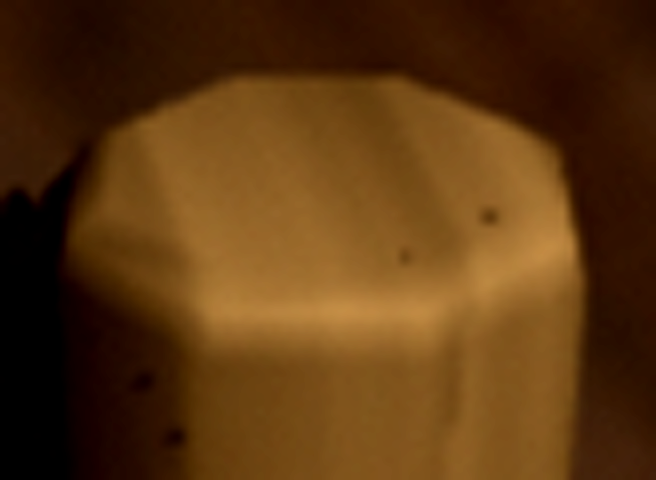

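The near-left end face is plainly visible and has no bore, so it is the solid end. The bore is therefore at the other end, nearest the card. q6 is limited to ±2.55, so I'll pick up the handle, turn it about 170°, lay it down and regrasp it in a suitable attitude.

```bash
python3 - <<'E'
from h import *
plan([0.4715,-0.1625,0.12],down(-48.2))
E
```

```text
delta tool-axes cm [0.2921 0.0536 0.1701] rot deg [ 0.4924 -0.1885 30.626 ]
rows 5 row offset cm [ 0.0601 -0.0018  0.0339] row rot [ 0.0985 -0.0377  6.1252]
```

Call:
{"name": "carry_out", "arguments": {"offset": [[0.07, 0, 0.03], [0.07, 0, 0.03], [0.07, 0, 0.03], [0.07, 0, 0.03], [0.07, 0, 0.03]], "delta_rot": [[0.1, 0, 6.1], [0.1, 0, 6.1], [0.1, 0, 6.1], [0.1, 0, 6.1], [0.1, 0, 6.1]]}}

```text
time: 9.0
tool_pos: [0.4729, -0.1659, 0.1281]
tcp_rot: [0.668, 1.455, -0.649]
wrist_force: [-1.0, 0.5, -0.3]
width: 0.696
```

Call:
{"name": "carry_out", "arguments": {"offset": [[2.5, 0, 0], [2.5, 0, 0], [2.5, 0, 0], [2.2, 0, 0], [1.4, 0, 0]], "delta_rot": [[0, 0, 0], [0, 0, 0], [0, 0, 0], [0, 0, 0], [0, 0, 0]]}}

```text
time: 9.42
tool_pos: [0.4713, -0.1651, 0.0139]
tcp_rot: [0.666, 1.462, -0.654]
wrist_force: [-0.3, -0.5, -0.2]
width: 0.706
```

Call:
{"name": "carry_out", "arguments": {"offset": [[0, 0, 0], [0, 0, 0], [0, 0, 0], [0, 0, 0], [0, 0, 0]], "delta_rot": [[0, 0, 0], [0, 0, 0], [0, 0, 0], [0, 0, 0], [0, 0, 0]], "fingers": -1, "newtons": 40}}

```text
time: 9.83
tool_pos: [0.4735, -0.1654, 0.0162]
tcp_rot: [0.665, 1.46, -0.653]
wrist_force: [-0.4, 0.1, -0.7]
width: 0.432
```

Call:
{"name": "carry_out", "arguments": {"offset": [[0, 0, 0], [0, 0, 0], [0, 0, 0], [0, 0, 0], [0, 0, 0]], "delta_rot": [[0, 0, 0], [0, 0, 0], [0, 0, 0], [0, 0, 0], [0, 0, 0]]}}

```text
time: 10.25
tool_pos: [0.4726, -0.165, 0.0152]
tcp_rot: [0.665, 1.462, -0.654]
wrist_force: [-1.0, 1.2, 2.8]
width: 0.431
```

```bash
python3 - <<'E'
from h import *
st()
E
```

```text
t 10.25 p [ 0.4726 -0.165   0.0152] q [-0.3905  0.1767  2.1587  0.0097  0.7999  0.4479] F [-1.0421  1.2386  2.7841] w 0.431 x [ 0.0084  0.004  -1.    ] y [0.748  0.6637 0.009 ] phi -48.4
```

Call:
{"name": "carry_out", "arguments": {"offset": [[-2, 0, 0], [-2, 0, 0], [-2, 0, 0], [-2, 0, 0], [-2, 0, 0]], "delta_rot": [[0, 0, 0], [0, 0, 0], [0, 0, 0], [0, 0, 0], [0, 0, 0]]}}

```text
time: 10.67
tool_pos: [0.4711, -0.1652, 0.1154]
tcp_rot: [0.665, 1.463, -0.654]
wrist_force: [0.0, -0.3, -1.3]
width: 0.433
```

Call:
{"name": "carry_out", "arguments": {"offset": [[0, 1.6, -1.6], [0, 1.6, -1.6], [0, 1.6, -1.6], [0, 1.6, -1.6], [0, 1.6, -1.6]], "delta_rot": [[0, 0, 0], [0, 0, 0], [0, 0, 0], [0, 0, 0], [0, 0, 0]]}}

```text
time: 11.08
tool_pos: [0.478, -0.0515, 0.1152]
tcp_rot: [0.666, 1.463, -0.654]
wrist_force: [-0.2, 0.3, -1.2]
width: 0.43
```

Call:
{"name": "carry_out", "arguments": {"offset": [[0, 0, 0], [0, 0, 0], [0, 0, 0], [0, 0, 0], [0, 0, 0]], "delta_rot": [[-6.8, 0, 0], [-6.8, 0, 0], [-6.8, 0, 0], [-6.8, 0, 0], [-6.8, 0, 0]]}}

```text
time: 11.5
tool_pos: [0.478, -0.0522, 0.115]
tcp_rot: [0.197, 1.555, -0.188]
wrist_force: [0.2, 0.5, -1.1]
width: 0.433
```

Call:
{"name": "carry_out", "arguments": {"offset": [[0, 0, 0], [0, 0, 0], [0, 0, 0], [0, 0, 0], [0, 0, 0]], "delta_rot": [[-6.8, 0, 0], [-6.8, 0, 0], [-6.8, 0, 0], [-6.8, 0, 0], [-6.8, 0, 0]]}}

```text
time: 11.92
tool_pos: [0.478, -0.0524, 0.115]
tcp_rot: [-0.27, 1.545, 0.275]
wrist_force: [0.4, 0.3, -2.0]
width: 0.433
```

Call:
{"name": "carry_out", "arguments": {"offset": [[0, 0, 0], [0, 0, 0], [0, 0, 0], [0, 0, 0], [0, 0, 0]], "delta_rot": [[-6.8, 0, 0], [-6.8, 0, 0], [-6.8, 0, 0], [-6.8, 0, 0], [-6.8, 0, 0]]}}

```text
time: 12.33
tool_pos: [0.478, -0.0524, 0.115]
tcp_rot: [-0.733, 1.435, 0.733]
wrist_force: [-1.0, 0.2, -1.2]
width: 0.432
```

Call:
{"name": "carry_out", "arguments": {"offset": [[0, 0, 0], [0, 0, 0], [0, 0, 0], [0, 0, 0], [0, 0, 0]], "delta_rot": [[-6.8, 0, 0], [-6.8, 0, 0], [-6.8, 0, 0], [-6.8, 0, 0], [-6.8, 0, 0]]}}

```text
time: 12.75
tool_pos: [0.478, -0.0524, 0.115]
tcp_rot: [-1.183, 1.218, 1.179]
wrist_force: [0.1, -0.7, -1.3]
width: 0.431
```

Call:
{"name": "carry_out", "arguments": {"offset": [[0, 0, 0], [0, 0, 0], [0, 0, 0], [0, 0, 0], [0, 0, 0]], "delta_rot": [[-6.8, 0, 0], [-6.8, 0, 0], [-6.8, 0, 0], [-6.8, 0, 0], [-6.8, 0, 0]]}}

```text
time: 13.17
tool_pos: [0.478, -0.0524, 0.115]
tcp_rot: [-1.609, 0.884, 1.6]
wrist_force: [-0.3, 0.4, -0.7]
width: 0.433
```

```bash
python3 - <<'E'
from h import *
st()
plan([0.48,-0.05,0.016],down(122))
E
```

```text
t 13.17 p [ 0.478  -0.0524  0.115 ] q [-0.1649 -0.0033  2.1324  0.0064  1.0059 -2.2961] F [-0.302   0.3833 -0.6575] w 0.433 x [ 0.0074  0.0042 -1.    ] y [-0.8488 -0.5286 -0.0085] phi 121.9
delta tool-axes cm [ 9.9001 -0.214   0.0962] rot deg [-0.0848 -0.0175  0.4879]
rows 5 row offset cm [ 1.9799 -0.0495  0.019 ] row rot [-0.017  -0.0035  0.0976]
```

Call:
{"name": "carry_out", "arguments": {"offset": [[2.3, 0, 0], [2.3, 0, 0], [2.3, 0, 0], [2.0, 0, 0], [0.95, 0, 0]], "delta_rot": [[0, 0, 0.1], [0, 0, 0.1], [0, 0, 0.1], [0, 0, 0.1], [0, 0, 0.1]]}}

```text
time: 13.58
tool_pos: [0.4765, -0.0518, 0.0145]
tcp_rot: [-1.6, 0.898, 1.606]
wrist_force: [-16.3, 2.0, 64.1]
width: 0.431
```

Call:
{"name": "carry_out", "arguments": {"offset": [[0, 0, 0], [0, 0, 0], [0, 0, 0], [0, 0, 0], [0, 0, 0]], "delta_rot": [[0, 0, 0], [0, 0, 0], [0, 0, 0], [0, 0, 0], [0, 0, 0]]}}

```text
time: 14.0
tool_pos: [0.4792, -0.0522, 0.0173]
tcp_rot: [-1.604, 0.896, 1.601]
wrist_force: [-0.4, -1.0, -1.4]
width: 0.426
```

Call:
{"name": "carry_out", "arguments": {"offset": [[0, 0, 0], [0, 0, 0], [0, 0, 0], [0, 0, 0], [0, 0, 0]], "delta_rot": [[0, 0, 0], [0, 0, 0], [0, 0, 0], [0, 0, 0], [0, 0, 0]], "fingers": 0.4}}

```text
time: 14.42
tool_pos: [0.4789, -0.0522, 0.017]
tcp_rot: [-1.603, 0.896, 1.602]
wrist_force: [1.5, 0.3, 0.1]
width: 0.696
```

Call:
{"name": "carry_out", "arguments": {"offset": [[-2, 0, 0], [-3, 0, 0], [-4, 0, 0], [-4, 0, 0], [-4, 0, 0]], "delta_rot": [[0, 0, 0], [0, 0, 0], [0, 0, 0], [0, 0, 0], [0, 0, 0]]}}

```text
time: 14.83
tool_pos: [0.478, -0.052, 0.1883]
tcp_rot: [-1.602, 0.896, 1.603]
wrist_force: [2.1, -0.1, -0.0]
width: 0.702
```

Call:
{"name": "carry_out", "arguments": {"offset": [[0, 0, 0], [0, 0, 0], [0, 0, 0], [0, 0, 0], [0, 0, 0]], "delta_rot": [[6.92, 0, 0], [6.92, 0, 0], [6.92, 0, 0], [6.92, 0, 0], [6.92, 0, 0]]}}

```text
time: 15.25
tool_pos: [0.4787, -0.0521, 0.187]
tcp_rot: [-1.167, 1.236, 1.165]
wrist_force: [-0.0, 0.0, 0.8]
width: 0.695
```

Call:
{"name": "carry_out", "arguments": {"offset": [[0, 0, 0], [0, 0, 0], [0, 0, 0], [0, 0, 0], [0, 0, 0]], "delta_rot": [[6.92, 0, 0], [6.92, 0, 0], [6.92, 0, 0], [6.92, 0, 0], [6.92, 0, 0]]}}

```text
time: 15.67
tool_pos: [0.4786, -0.0521, 0.1868]
tcp_rot: [-0.709, 1.452, 0.708]
wrist_force: [-0.2, -0.1, 0.8]
width: 0.701
```

Call:
{"name": "carry_out", "arguments": {"offset": [[0, 0, 0], [0, 0, 0], [0, 0, 0], [0, 0, 0], [0, 0, 0]], "delta_rot": [[6.92, 0, 0], [6.92, 0, 0], [6.92, 0, 0], [6.92, 0, 0], [6.92, 0, 0]]}}

```text
time: 16.08
tool_pos: [0.4786, -0.0521, 0.1867]
tcp_rot: [-0.239, 1.557, 0.238]
wrist_force: [-0.0, -0.4, 0.7]
width: 0.703
```

Call:
{"name": "carry_out", "arguments": {"offset": [[0, 0, 0], [0, 0, 0], [0, 0, 0], [0, 0, 0], [0, 0, 0]], "delta_rot": [[6.92, 0, 0], [6.92, 0, 0], [6.92, 0, 0], [6.92, 0, 0], [6.92, 0, 0]]}}

```text
time: 16.5
tool_pos: [0.4786, -0.0521, 0.1868]
tcp_rot: [0.235, 1.557, -0.235]
wrist_force: [-0.1, -0.3, -0.6]
width: 0.698
```

Call:
{"name": "carry_out", "arguments": {"offset": [[0, 0, 0], [0, 0, 0], [0, 0, 0], [0, 0, 0], [0, 0, 0]], "delta_rot": [[6.92, 0, 0], [6.92, 0, 0], [6.92, 0, 0], [6.92, 0, 0], [6.92, 0, 0]]}}

```text
time: 16.92
tool_pos: [0.4786, -0.0521, 0.1867]
tcp_rot: [0.705, 1.453, -0.705]
wrist_force: [0.8, 0.1, 0.3]
width: 0.701
```

Call:
{"name": "carry_out", "arguments": {"offset": [[0, 0, 0], [0, 0, 0], [0, 0, 0], [0, 0, 0], [0, 0, 0]], "delta_rot": [[6.92, 0, 0], [0, 0, -4], [0, 0, -7], [0, 0, -7], [0, 0, -7]]}}

```text
time: 17.33
tool_pos: [0.4796, -0.0524, 0.1884]
tcp_rot: [0.482, 1.616, -1.127]
wrist_force: [0.4, -1.0, -0.4]
width: 0.697
```

```bash
python3 - <<'E'
from h import *
s=st()
im,d,c,Rw,o=cam('wrist','w4.png');P=cloud(d,c,Rw,o)
np.savez('w4.npz',im=im,d=d,Rw=Rw,o=o,K=[c['fx'],c['fy'],c['cx'],c['cy']])
m=(P[...,2]>.012)&(P[...,2]<.045)&(np.hypot(P[...,0]-.48,P[...,1]+.05)<.065)&(d>0)
Q=P[m];print(len(Q),np.percentile(Q[:,2],95),cv2.minAreaRect(Q[:,:2].astype(np.float32)))
T=Q[(Q[:,2]>.0365)];print('flat',cv2.minAreaRect(T[:,:2].astype(np.float32)))
E
```

```text
t 17.33 p [ 0.4796 -0.0524  0.1884] q [ 0.0019  0.1917  1.8366 -0.2275  1.4947  1.0829] F [ 0.4099 -0.9783 -0.4165] w 0.697 x [-0.3604 -0.2256 -0.9051] y [ 0.7715  0.4733 -0.4252] phi -58.4
5736 0.03906311893177405 ((0.47787776589393616, -0.05163250118494034), (0.09948433935642242, 0.03799821436405182), 31.27501678466797)
flat ((0.47745993733406067, -0.05193450674414635), (0.09799325466156006, 0.021404528990387917), 31.62542152404785)
```

View pics/w4.png

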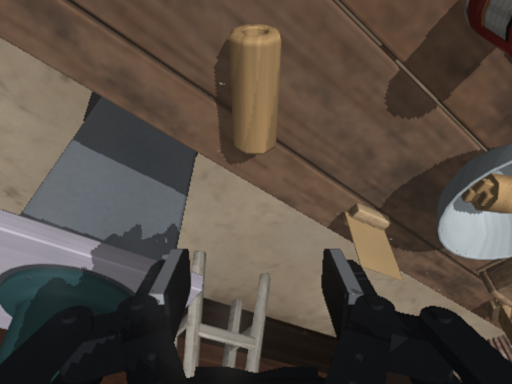

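The bore is visible at (257,32), at the tool +y end as intended. Fitting the pin axis, then regrasping.

```bash
cat > fit.py <<'E'
from h import *
from scipy.optimize import least_squares
def fit(P,im,d,tag):
    S=cv2.cvtColor(im,cv2.COLOR_RGB2HSV)[...,1]
    tip=np.array([.549,.121]);e0=np.array([-.515,-.857]);n0=np.array([.857,-.515])
    L=(P[...,:2]-tip)@e0;W=(P[...,:2]-tip)@n0;z=P[...,2];ok=(d>0)&(abs(W)<.034)
    ro=ok&(L<-.05)&(L>-.2)&(z>.06)&(z<.09)
    sp=ok&(L<-.009)&(L>-.03)&(z>.05)&(z<.066)&(abs(W)<.012)
    A=[]
    for m,r,w in((ro,.030,1),(sp,.0065,np.sqrt(max(ro.sum(),1)/max(sp.sum(),1)))):
        A.append((L[m],W[m],z[m],r,w))
    def res(p): return np.concatenate([w*(np.hypot(b-p[0]-p[1]*a,c-p[2])-r) for a,b,c,r,w in A])
    for use in ('both',):
        f=least_squares(res,[0,0,.054],loss='soft_l1',f_scale=.001)
    o,k,zz=f.x
    e=e0+k*n0;e/=np.linalg.norm(e)
    t=ok&(abs(W-o)<.012)&(z>.048)&(z<.07)&(L>-.03)
    tl=np.percentile(L[t],98.5) if t.sum() else 0
    print(tag,ro.sum(),sp.sum(),'axis deg',np.degrees(np.arctan2(e[1],e[0])),'z',zz,'tip',tip+n0*(o+k*tl)+e0*tl,'rms',np.sqrt(np.mean(f.fun**2)))
for n in('w1','top'):
    q=np.load(n+'.npz');c=dict(zip(['fx','fy','cx','cy'],q['K']));fit(cloud(q['d'],c,q['Rw'],q['o']),q['im'],q['d'],n)
E
python3 fit.py; python3 - <<'E'
from h import *
plan([0.4777,-0.0518,0.10],down(-58.5))
E
```

```text
w1 6769 434 axis deg -120.29140191837114 z 0.05424231345765156 tip [0.5504 0.1199] rms 0.0008431873281989528
top 1154 35 axis deg -120.22226538880071 z 0.05348881022775679 tip [0.5507 0.1195] rms 0.002084817050212485
delta tool-axes cm [ 7.6719  3.3501 -0.0542] rot deg [ 0.2545 -0.0009 25.6751]
rows 5 row offset cm [ 1.6424  0.3888 -0.0119] row rot [ 0.0509 -0.0002  5.135 ]
```

Call:
{"name": "carry_out", "arguments": {"offset": [[1.64, 0.39, 0], [1.64, 0.39, 0], [1.64, 0.39, 0], [1.64, 0.39, 0], [1.64, 0.39, -0.05]], "delta_rot": [[0, 0, 5.14], [0, 0, 5.14], [0, 0, 5.14], [0, 0, 5.14], [0, 0, 5.14]]}}

```text
time: 17.8
tool_pos: [0.4772, -0.0528, 0.1032]
tcp_rot: [0.804, 1.41, -0.78]
wrist_force: [-0.1, 0.1, -0.3]
width: 0.702
```

Call:
{"name": "carry_out", "arguments": {"offset": [[0, 0, 0], [0, 0, 0], [0, 0, 0], [0, 0, 0], [0, 0, 0]], "delta_rot": [[0, 0, 0], [0, 0, 0], [0, 0, 0], [0, 0, 0], [0, 0, 0]]}}

```text
time: 18.22
tool_pos: [0.4789, -0.0526, 0.1048]
tcp_rot: [0.8, 1.412, -0.783]
wrist_force: [0.6, 0.0, 0.2]
width: 0.7
```

```bash
python3 - <<'E'
from h import *
st();plan([0.4777,-0.0518,0.007],down(-58.5))
E
```

```text
t 18.22 p [ 0.4789 -0.0526  0.1048] q [-0.1664  0.0075  2.143   0.0087  0.9789  0.8461] F [0.6281 0.0229 0.2451] w 0.700 x [ 0.0132  0.0051 -0.9999] y [0.8506 0.5256 0.0139] phi -58.3
delta tool-axes cm [ 9.7766 -0.195  -0.1595] rot deg [ 0.2128  0.1446 -0.7977]
rows 5 row offset cm [ 1.9556 -0.0282 -0.0299] row rot [ 0.0426  0.0289 -0.1595]
```

Call:
{"name": "carry_out", "arguments": {"offset": [[2.3, -0.03, -0.03], [2.3, -0.03, -0.03], [2.3, -0.03, -0.03], [1.9, -0.03, -0.03], [0.9, -0.03, -0.03]], "delta_rot": [[0, 0, -0.16], [0, 0, -0.16], [0, 0, -0.16], [0, 0, -0.16], [0, 0, -0.16]]}}

```text
time: 18.63
tool_pos: [0.4748, -0.0513, 0.0044]
tcp_rot: [0.79, 1.425, -0.795]
wrist_force: [-1.7, 0.8, -0.8]
width: 0.705
```

Call:
{"name": "carry_out", "arguments": {"offset": [[0, 0, 0], [0, 0, 0], [0, 0, 0], [0, 0, 0], [0, 0, 0]], "delta_rot": [[0, 0, 0], [0, 0, 0], [0, 0, 0], [0, 0, 0], [0, 0, 0]], "fingers": -1, "newtons": 60}}

```text
time: 19.05
tool_pos: [0.4765, -0.0521, 0.0074]
tcp_rot: [0.792, 1.419, -0.794]
wrist_force: [-0.5, -0.6, -1.9]
width: 0.428
```

Call:
{"name": "carry_out", "arguments": {"offset": [[0, 0, 0], [0, 0, 0], [0, 0, 0], [0, 0, 0], [0, 0, 0]], "delta_rot": [[0, 0, 0], [0, 0, 0], [0, 0, 0], [0, 0, 0], [0, 0, 0]]}}

```text
time: 19.47
tool_pos: [0.4757, -0.052, 0.0066]
tcp_rot: [0.792, 1.421, -0.795]
wrist_force: [-0.8, -0.7, 2.2]
width: 0.428
```

```bash
python3 - <<'E'
from h import *
st()
E
```

```text
t 19.47 p [ 0.4757 -0.052   0.0066] q [-0.1598  0.1577  2.203  -0.0021  0.7811  0.86  ] F [-0.7799 -0.673   2.225 ] w 0.428 x [-0.0005 -0.0014 -1.    ] y [ 0.8512  0.5248 -0.0011] phi -58.3
```

Call:
{"name": "carry_out", "arguments": {"offset": [[-1.5, 0, 0], [-2, 0, 0], [-2, 0, 0], [-2, 0, 0], [-1.5, 0, 0]], "delta_rot": [[0, 0, 0], [0, 0, 0], [0, 0, 0], [0, 0, 0], [0, 0, 0]]}}

```text
time: 19.88
tool_pos: [0.4759, -0.0518, 0.0976]
tcp_rot: [0.792, 1.42, -0.794]
wrist_force: [1.4, 0.5, -1.3]
width: 0.43
```

```bash
python3 - <<'E'
from h import *
st();plan([0.5118,0.0536,0.0416],down(-30.25))
E
```

```text
t 19.88 p [ 0.4759 -0.0518  0.0976] q [-0.1594  0.019   2.1465 -0.0018  0.9757  0.8598] F [ 1.361   0.4591 -1.2949] w 0.430 x [ 0.0002 -0.0015 -1.    ] y [ 0.8512  0.5249 -0.0006] phi -58.3
delta tool-axes cm [ 5.5891  8.5918 -7.0983] rot deg [-28.0918   0.0699   0.0547]
rows 5 row offset cm [ 1.1192  1.9806 -1.0673] row rot [-5.6184  0.014   0.0109]
```

Call:
{"name": "carry_out", "arguments": {"offset": [[1.12, 1.98, -1.07], [1.12, 1.98, -1.07], [1.12, 1.98, -1.07], [1.12, 1.98, -1.07], [1.12, 1.98, -1.07]], "delta_rot": [[-5.62, 0, 0], [-5.62, 0, 0], [-5.62, 0, 0], [-5.62, 0, 0], [-5.62, 0, 0]]}}

```text
time: 20.3
tool_pos: [0.5119, 0.0546, 0.0396]
tcp_rot: [0.409, 1.531, -0.411]
wrist_force: [0.8, -0.1, -2.0]
width: 0.429
```

Call:
{"name": "carry_out", "arguments": {"offset": [[0, 0, 0], [0, 0, 0], [0, 0, 0], [0, 0, 0], [0, 0, 0]], "delta_rot": [[0, 0, 0], [0, 0, 0], [0, 0, 0], [0, 0, 0], [0, 0, 0]]}}

```text
time: 20.72
tool_pos: [0.5116, 0.0529, 0.0407]
tcp_rot: [0.414, 1.53, -0.416]
wrist_force: [0.4, 0.2, -1.1]
width: 0.432
```

```bash
python3 - <<'E'
from h import *
s=st();plan([0.5118,0.0536,0.0416],down(-30.25))
im,d,c,Rw,o=cam('wrist','w5.png');P=cloud(d,c,Rw,o)
np.savez('w5.npz',im=im,d=d,Rw=Rw,o=o,K=[c['fx'],c['fy'],c['cx'],c['cy']])
cv2.imwrite('pics/w5.png',im[:,:,::-1])
import fit
fit.fit(P,im,d,'w5')
# handle: lateral profile along s
tip=np.array([.5505,.120]);a=np.radians(-120.25);e=np.array([np.cos(a),np.sin(a)]);n=np.array([-e[1],e[0]])
L=(P[...,:2]-tip)@e;W=(P[...,:2]-tip)@n;z=P[...,2]
for l in np.arange(.02,.06,.006):
    m=(abs(L-l)<.003)&(abs(W)<.03)&(z>.03)&(z<.09)&(d>0)
    if m.sum()>20:
        t=m&(z>np.percentile(z[m],97)-.0015);print('L %.3f n%d ztop %.4f W %.4f..%.4f flat W %.4f'%(l,m.sum(),np.percentile(z[m],95),W[m].min(),W[m].max(),(W[t].min()+W[t].max())/2))
E
```

```text
t 20.72 p [0.5116 0.0529 0.0407] q [ 0.0556  0.1646  2.1124 -0.0019  0.8645  0.5863] F [ 0.3819  0.1965 -1.0512] w 0.432 x [ 0.0001 -0.0015 -1.    ] y [ 0.505   0.8631 -0.0012] phi -30.3
delta tool-axes cm [-0.0951  0.0671 -0.0187] rot deg [-0.0842  0.0483  0.0693]
rows 5 row offset cm [-0.019   0.0134 -0.0037] row rot [-0.0168  0.0097  0.0139]
w1 6769 434 axis deg -120.29140191837114 z 0.05424231345765156 tip [0.5504 0.1199] rms 0.0008431873281989528
top 1154 35 axis deg -120.22226538880071 z 0.05348881022775679 tip [0.5507 0.1195] rms 0.002084817050212485
w5 0 2278 axis deg -120.47555036961408 z 0.05415300760871753 tip [0.4961 0.0284] rms 1.1815883317372945e-05
L 0.026 n2069 ztop 0.0715 W -0.0189..0.0172 flat W -0.0005
L 0.032 n1856 ztop 0.0731 W -0.0200..0.0181 flat W -0.0010
L 0.038 n1620 ztop 0.0731 W -0.0198..0.0182 flat W -0.0006
L 0.044 n1543 ztop 0.0731 W -0.0199..0.0181 flat W -0.0007
L 0.050 n1471 ztop 0.0731 W -0.0199..0.0181 flat W -0.0009
L 0.056 n1416 ztop 0.0730 W -0.0199..0.0181 flat W -0.0010
```

View pics/w5.png

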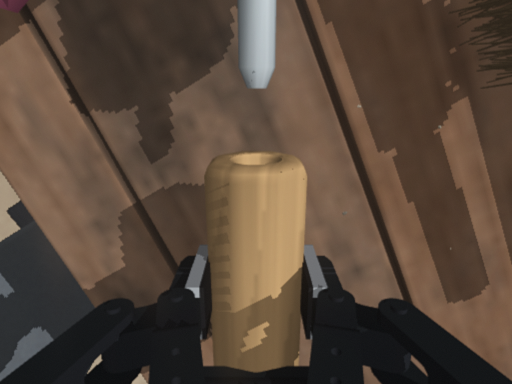

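Handle and spindle are aligned: the spindle is centred at column 257 and the handle at 256, and their axis heights agree to about 1 mm. Inserting.

Call:
{"name": "carry_out", "arguments": {"offset": [[-0.05, 0.6, 0], [0, 0.8, 0], [0, 0.8, 0], [0, 0.8, 0], [0, 0.6, 0]], "delta_rot": [[0, 0, 0], [0, 0, 0], [0, 0, 0], [0, 0, 0], [0, 0, 0]]}}

```text
time: 21.18
tool_pos: [0.5303, 0.0859, 0.0407]
tcp_rot: [0.413, 1.531, -0.414]
wrist_force: [0.0, 0.9, -0.9]
width: 0.435
```

Call:
{"name": "carry_out", "arguments": {"offset": [[0, 0.4, 0], [0, 0.4, 0], [0, 0.4, 0], [0, 0.4, 0], [0, 0.3, 0]], "delta_rot": [[0, 0, 0], [0, 0, 0], [0, 0, 0], [0, 0, 0], [0, 0, 0]]}}

```text
time: 21.6
tool_pos: [0.5391, 0.1016, 0.0404]
tcp_rot: [0.412, 1.532, -0.415]
wrist_force: [-0.2, -0.4, -1.5]
width: 0.429
```

```bash
python3 - <<'E'
from h import *
s=st();a=np.radians(-120.25);e=np.array([np.cos(a),np.sin(a)])
v=s['tool_pos'][:2]-[.5505,.12];print('mid beyond tip',v@e-.0018,'lat',v@[-e[1],e[0]])
E
```

```text
t 21.60 p [0.5391 0.1016 0.0404] q [ 0.1416  0.2242  2.0398 -0.0015  0.8788  0.6703] F [-0.2168 -0.3869 -1.4519] w 0.429 x [-0.001  -0.0013 -1.    ] y [ 0.5036  0.864  -0.0016] phi -30.2
mid beyond tip 0.01982760074184719 lat -0.0005931121902291375
```

Call:
{"name": "carry_out", "arguments": {"offset": [[0, 0.15, 0], [0, 0.1, 0], [0, 0.1, 0], [0, 0, 0], [0, 0, 0]], "delta_rot": [[0, 0, 0], [0, 0, 0], [0, 0, 0], [0, 0, 0], [0, 0, 0]]}}

```text
time: 22.02
tool_pos: [0.5406, 0.1041, 0.0405]
tcp_rot: [0.413, 1.532, -0.415]
wrist_force: [-0.3, 0.9, -1.7]
width: 0.431
```

Call:
{"name": "carry_out", "arguments": {"offset": [[0, 0.1, 0], [0, 0, 0], [0, 0, 0], [0, 0, 0], [0, 0, 0]], "delta_rot": [[0, 0, 0], [0, 0, 0], [0, 0, 0], [0, 0, 0], [0, 0, 0]]}}

```text
time: 22.43
tool_pos: [0.5411, 0.105, 0.0404]
tcp_rot: [0.412, 1.532, -0.415]
wrist_force: [-0.4, -0.8, 0.3]
width: 0.429
```

```bash
cat > mid.py <<'E'
from h import *
s=st();a=np.radians(-120.25);e=np.array([np.cos(a),np.sin(a)])
v=s['tool_pos'][:2]-[.5505,.12];print('mid beyond tip',v@e-.0018,'lat',v@[-e[1],e[0]],'F along s',s['wrist_force'][:2]@e)
E
python3 mid.py
```

```text
t 22.43 p [0.5411 0.105  0.0404] q [ 0.1473  0.2286  2.0341 -0.0016  0.8801  0.6762] F [-0.4274 -0.7805  0.3192] w 0.429 x [-0.0011 -0.0014 -1.    ] y [ 0.5037  0.8639 -0.0018] phi -30.2
mid beyond tip 0.015857594035394607 lat -0.0005745214446769661 F along s 0.8894982088136303
```

Nominally home, but there is no contact force yet. Pushing in small steps until the collar is felt.

Call:
{"name": "carry_out", "arguments": {"offset": [[0, 0.1, 0], [0, 0, 0], [0, 0, 0], [0, 0, 0], [0, 0, 0]], "delta_rot": [[0, 0, 0], [0, 0, 0], [0, 0, 0], [0, 0, 0], [0, 0, 0]]}}

```text
time: 22.85
tool_pos: [0.5411, 0.1051, 0.0403]
tcp_rot: [0.411, 1.532, -0.416]
wrist_force: [-2.1, -4.1, 0.5]
width: 0.43
```

Call:
{"name": "carry_out", "arguments": {"offset": [[0, 0.1, 0], [0, 0, 0], [0, 0, 0], [0, 0, 0], [0, 0, 0]], "delta_rot": [[0, 0, 0], [0, 0, 0], [0, 0, 0], [0, 0, 0], [0, 0, 0]]}}

```text
time: 23.27
tool_pos: [0.5411, 0.1052, 0.0402]
tcp_rot: [0.41, 1.533, -0.417]
wrist_force: [-3.3, -7.0, 2.0]
width: 0.426
```

```bash
python3 mid.py
```

```text
t 23.27 p [0.5411 0.1052 0.0402] q [ 0.1489  0.2305  2.0322 -0.0043  0.8829  0.6792] F [-3.259  -6.9753  2.0117] w 0.426 x [-0.0035 -0.0039 -1.    ] y [ 0.5035  0.864  -0.0051] phi -30.2
mid beyond tip 0.015765071449871715 lat -0.0006540179415745021 F along s 7.667266218754139
```

Stopped at the collar: 7.7 N with no advance, and the middle 15.8 mm beyond the tip against 16 nominal. It is home, so I'm drawing it off.

Call:
{"name": "carry_out", "arguments": {"offset": [[0, -0.3, 0], [0, -0.5, 0], [0, -0.8, 0], [0, -0.8, 0], [0, -0.8, 0]], "delta_rot": [[0, 0, 0], [0, 0, 0], [0, 0, 0], [0, 0, 0], [0, 0, 0]]}}

```text
time: 23.68
tool_pos: [0.5256, 0.0787, 0.0405]
tcp_rot: [0.412, 1.532, -0.415]
wrist_force: [-0.3, 0.1, -1.0]
width: 0.426
```

Call:
{"name": "carry_out", "arguments": {"offset": [[0, -1, 0], [0, -1.2, 0], [0, -1.2, 0], [0, -1.2, 0], [0, -1.2, 0]], "delta_rot": [[0, 0, 0], [0, 0, 0], [0, 0, 0], [0, 0, 0], [0, 0, 0]]}}

```text
time: 24.1
tool_pos: [0.496, 0.0279, 0.0406]
tcp_rot: [0.413, 1.532, -0.415]
wrist_force: [-0.4, -0.4, -1.3]
width: 0.432
```

Call:
{"name": "carry_out", "arguments": {"offset": [[-3.5, -2, 0], [-4, -1, 0], [-4, -1, 0], [-4, -1, 0], [-4, -1, 0]], "delta_rot": [[0, 0, 0], [0, 0, 0], [0, 0, 0], [0, 0, 0], [0, 0, 0]]}}

```text
time: 24.52
tool_pos: [0.4655, -0.0236, 0.2374]
tcp_rot: [0.413, 1.531, -0.415]
wrist_force: [0.9, 0.0, -1.8]
width: 0.431
```

Call:
{"name": "carry_out", "arguments": {"offset": [[0, 0, 0], [0, 0, 0], [0, 0, 0], [0, 0, 0], [0, 0, 0]], "delta_rot": [[0, 0, 4], [0, 0, 6], [0, 0, 6], [0, 0, 6], [0, 0, 6]]}}

```text
time: 24.93
tool_pos: [0.4669, -0.0233, 0.2369]
tcp_rot: [0.765, 1.367, -0.029]
wrist_force: [-0.1, -0.2, -3.2]
width: 0.428
```

```bash
python3 - <<'E'
from h import *
st()
E
```

```text
t 24.93 p [ 0.4669 -0.0233  0.2369] q [-0.4653 -0.2176  2.1626  0.5277  1.2093 -0.1319] F [-0.108  -0.1962 -3.2125] w 0.428 x [ 0.2415  0.4057 -0.8815] y [0.4424 0.7625 0.4722] phi -30.3
```

Call:
{"name": "carry_out", "arguments": {"offset": [[1, 0.3, 0], [1, 0.3, 0], [1, 0, 0], [1, 0, 0], [1, 0, 0]], "delta_rot": [[0, 0, 6], [0, 0, 6], [0, 0, 6], [0, 0, 6], [0, 0, 6]]}}

```text
time: 25.35
tool_pos: [0.4855, 0.0079, 0.2011]
tcp_rot: [1.102, 1.131, 0.379]
wrist_force: [-0.3, 0.3, -2.1]
width: 0.436
```

```bash
python3 - <<'E'
from h import *
st()
E
```

```text
t 25.35 p [0.4855 0.0079 0.2011] q [-0.6932 -0.0108  2.3122  1.0475  1.3157 -0.7127] F [-0.3199  0.2885 -2.1371] w 0.436 x [ 0.4319  0.7309 -0.5285] y [0.2645 0.4576 0.8489] phi -30.4
```

```bash
python3 - <<'E'
from h import *
plan([0.54,0.03,0.20],down(-30.25,90))
E
```

```text
delta tool-axes cm [4.0257 2.3558 3.5818] rot deg [ 0.1886  0.2422 31.9054]
rows 5 row offset cm [0.8993 0.2862 0.7172] row rot [0.0377 0.0484 6.3811]
```

Call:
{"name": "carry_out", "arguments": {"offset": [[0.9, 0.29, 0.72], [0.9, 0.29, 0.72], [0.9, 0.29, 0.72], [0.9, 0.29, 0.72], [0.9, 0.29, 0.72]], "delta_rot": [[0, 0, 6.38], [0, 0, 6.38], [0, 0, 6.38], [0, 0, 6.38], [0, 0, 6.38]]}}

```text
time: 25.77
tool_pos: [0.5406, 0.0299, 0.1994]
tcp_rot: [1.413, 0.808, 0.81]
wrist_force: [-0.2, 1.1, -1.2]
width: 0.428
```

Call:
{"name": "carry_out", "arguments": {"offset": [[0, 0, 0], [0, 0, 0], [0, 0, 0], [0, 0, 0], [0, 0, 0]], "delta_rot": [[0, 0, 0], [0, 0, 0], [0, 0, 0], [0, 0, 0], [0, 0, 0]]}}

```text
time: 26.18
tool_pos: [0.5403, 0.031, 0.2018]
tcp_rot: [1.406, 0.813, 0.81]
wrist_force: [0.8, 0.7, -1.6]
width: 0.429
```

```bash
python3 - <<'E'
from h import *
st();plan([0.54,0.03,0.20],down(-30.25,90))
E
```

```text
t 26.18 p [0.5403 0.031  0.2018] q [-0.6904  0.4312  2.2722  1.4213  1.6347 -1.1435] F [ 0.7524  0.6795 -1.5952] w 0.429 x [ 0.5039  0.8638 -0.0052] y [-0.0023  0.0074  1.    ] phi -30.3
delta tool-axes cm [-0.1029 -0.1843  0.0285] rot deg [0.3249 0.0062 0.299 ]
rows 5 row offset cm [-0.0206 -0.0368  0.0058] row rot [0.065  0.0012 0.0598]
```

```bash
python3 - <<'E'
from h import *
ims=[]
for n in('scene','wrist'):
    im,d,c,Rw,o=cam(n);ims.append(im[:,:,::-1])
    P=cloud(d,c,Rw,o);hsv=cv2.cvtColor(im,cv2.COLOR_RGB2HSV)
    g=np.array([.5403,.031])-.014*np.array([.504,.864])
    m=(np.hypot(P[...,0]-g[0],P[...,1]-g[1])<.035)&(P[...,2]>.14)&(P[...,2]<.27)&(d>0)&(hsv[...,1]>70)
    Q=P[m];print(n,len(Q),Q.min(0),Q.max(0))
    for z0,z1 in((.15,.165),(.165,.18),(.18,.2),(.2,.22),(.22,.235),(.235,.247)):
        k=Q[(Q[:,2]>z0)&(Q[:,2]<z1)]
        if len(k)>20: print(z0,len(k),k.mean(0),k[:,:2].min(0),k[:,:2].max(0))
a=cv2.resize(np.hstack([ims[0],ims[1]]),(800,300))
b=cv2.resize(np.hstack([ims[0][110:310,130:397],ims[1][100:300,120:387]]),(800,300),interpolation=cv2.INTER_CUBIC)
cv2.imwrite('pics/f1.png',np.vstack([a,b]))
E
```

```text
Traceback (most recent call last):
ValueError: zero-size array to reduction operation minimum which has no identity
```

```bash
python3 - <<'E'
from h import *
ims=[]
for n in('scene','top','wrist'):
    im,d,c,Rw,o=cam(n);ims.append(im[:,:,::-1])
    P=cloud(d,c,Rw,o);hsv=cv2.cvtColor(im,cv2.COLOR_RGB2HSV)
    g=np.array([.5403,.031])-.014*np.array([.504,.864])
    m=(np.hypot(P[...,0]-g[0],P[...,1]-g[1])<.035)&(P[...,2]>.14)&(P[...,2]<.27)&(d>0)&(hsv[...,1]>70)
    Q=P[m];print(n,len(Q))
    if n=='wrist':
      for z0,z1 in((.15,.165),(.165,.18),(.18,.2),(.2,.22),(.22,.235),(.235,.247),(.247,.256)):
        k=Q[(Q[:,2]>z0)&(Q[:,2]<z1)]
        u=(k[:,:2]-g)@np.array([.504,.864]);w=(k[:,:2]-g)@np.array([.864,-.504])
        if len(k)>20: print(z0,len(k),'u',u.min(),u.max(),'w',w.min(),w.max())
a=np.hstack([cv2.resize(i,(400,300)) for i in ims[:2]])
b=np.hstack([cv2.resize(ims[2],(400,300)),cv2.resize(ims[0][110:310,130:397],(400,300))])
cv2.imwrite('pics/f1.png',np.vstack([a,b]))
E
```

```text
scene 0
top 305
wrist 20055
0.15 75 u -0.010577185177075428 -0.005263837915732024 w -0.019564753640237867 0.01802264030145881
0.165 2045 u -0.018617349876812232 -0.0048985997872010205 w -0.020053206195709848 0.01778637164936735
0.18 3768 u -0.024888427294716436 -0.005164071753418067 w -0.0208292776809462 0.018802209712065043
0.2 4267 u -0.019091496114525437 -0.000942767695189209 w -0.02046946090723659 0.018377043829517437
0.22 3623 u -0.019168793268917617 -0.005392161518884125 w -0.020080481087995733 0.01754840512924338
0.235 3208 u -0.019020842833323278 -0.0049415550894111974 w -0.02021296433707674 0.017520830120371245
0.247 3069 u -0.018615776653577137 0.016468254611684545 w -0.020168228967122333 0.01719854242305113
```

View pics/f1.png

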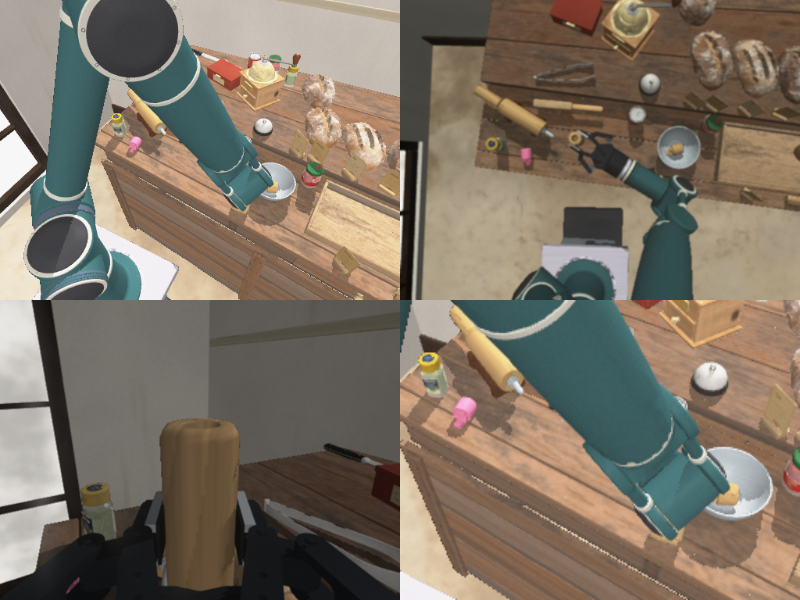

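The bore faces up: in the wrist panel the bore mouth is at (200,425), and the handle's edges stay at constant lateral offsets along its height. The stub is in the bowl in both overview panels. The wrist passes above the price card, so I'm checking that clearance and the card's position.

```bash
python3 - <<'E'
from h import *
im,d,c,Rw,o=cam('scene');P=cloud(d,c,Rw,o);z0=np.load('scene.npz');D0=z0['d']
P0=cloud(D0,c,Rw,o)
new=(d>0)&(D0>0)&(d<D0-.02)
A=P[new];k=np.hypot(A[:,0]-.405,A[:,1]+.254)<.12
print('arm pts near card',k.sum(),'min z',A[k,2].min() if k.any() else None)
k2=np.hypot(A[:,0]-.523,A[:,1]+.322)<.1;print('near bowl',k2.sum(),A[k2,2].min() if k2.any() else None)
# still-visible pixels of table objects
card=(np.hypot(P0[...,0]-.405,P0[...,1]+.254)<.06)&(P0[...,2]>.015)&(P0[...,2]<.1)
vis=card&~new;print('card px',card.sum(),'visible',vis.sum(),'median |dd|',np.median(abs(d-D0)[vis]),'frac changed',(abs(d-D0)[vis]>.005).mean())
for n,x,y in(('tin',.6432,-.1756),('jar',.6123,-.4348),('spice',.517,.315),('brush',.668,.068),('bowl',.523,-.322)):
    m=(np.hypot(P0[...,0]-x,P0[...,1]-y)<.1)&(P0[...,2]>.015)&(P0[...,2]<.1)&~new&(d>0)&(D0>0)
    print(n,m.sum(),'changed',(abs(d-D0)[m]>.006).mean())
st()
E
```

```text
arm pts near card 3259 min z 0.022197670859387175
near bowl 135 0.02083722206798444
card px 352 visible 46 median |dd| 0.0019847453 frac changed 0.06521739130434782
tin 1052 changed 0.03802281368821293
jar 2623 changed 0.012962256957682043
spice 502 changed 0.04780876494023904
brush 0 changed nan
bowl 1001 changed 0.02197802197802198
t 26.43 p [0.5401 0.0314 0.2007] q [-0.69    0.4342  2.2725  1.4218  1.6351 -1.1438] F [ 0.6678 -0.3518 -1.0515] w 0.430 x [ 0.5037  0.8639 -0.0042] y [-0.0002  0.005   1.    ] phi -30.2<stdin>:13: RuntimeWarning: Mean of empty slice.
  ret = ret.dtype.type(ret / rcount)
```

```bash
python3 - <<'E'
from h import *
im,d,c,Rw,o=cam('scene');P=cloud(d,c,Rw,o);D0=np.load('scene.npz')['d']
new=(d>0)&(D0>0)&(d<D0-.02)
k=new&(np.hypot(P[...,0]-.405,P[...,1]+.254)<.15)
A=P[k];print(np.percentile(A[:,2],[0,.5,1,2,5,20,50]));L=A[A[:,2]<.13];print(len(L));print(L[np.argsort(L[:,2])][:40:3])
im,d,c,Rw,o=cam('top','t2.png')
E
```

```text
[0.0215 0.0289 0.0337 0.0405 0.1939 0.2229 0.2548]
132
[[ 0.5029 -0.3451  0.0215]
 [ 0.4958 -0.325   0.0228]
 [ 0.4929 -0.3202  0.0236]
 [ 0.5023 -0.3419  0.0251]
 [ 0.498  -0.3266  0.0257]
 [ 0.4927 -0.317   0.0266]
 [ 0.4952 -0.3243  0.028 ]
 [ 0.4973 -0.3152  0.0287]
 [ 0.4964 -0.321   0.0289]
 [ 0.5085 -0.3473  0.0299]
 [ 0.497  -0.3258  0.0314]
 [ 0.506  -0.345   0.0317]
 [ 0.4982 -0.3144  0.0318]
 [ 0.5051 -0.3369  0.0325]]
```

```bash
python3 -c "
from workcell import *
print(finish_job())"
```

```text
the job is handed in; nothing more can be done
None
```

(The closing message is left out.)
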